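# Pack the slide mailer and the cover-glass box into the corner

## Task

Start a packed row on the green packing board: lay the grey slide mailer flat on it and push it home into the corner of the two metal fences, its long side against the left fence and its end against the far fence, and let go. Only then put the square blue-and-white cover-glass box flat on the board and push it home against the far fence and the free long side of the mailer. Leave the eraser, the Petri dish and the timer where they are.

Things in the scene. Friction and masses are not known exactly. Their poses are not given: they have to be found in the camera images.
- packing_board: green-painted board fixed to the desk, floor 130 (x) x 190 (y) x 5 mm high; a straight aluminium fence 8 mm thick, its top 19 mm above the desk (14 mm above the floor), runs along the whole far edge (+x) and another along the whole left edge (+y); the near and right edges are open. Origin under the centre of the floor, at desk level; x points to the far fence, y to the left fence, z up; the board may be turned about 14 degrees either way
- corner (a point): inner corner of the two fences, at the height of the board's floor (5 mm above the desk); axes as the board's: the inner face of the far fence is its x = 0, that of the left fence its y = 0, the free floor lies at negative x and y
- slide_mailer: pale grey plastic box for slides, 84 (x, long) x 35 (y) x 21 mm high, about 30 g; lies on the desk at the right; origin at the centre of its underside, z up; may face either way round when packed
- coverslip_box: small square box, blue lid with a white label on top, white base, 35 x 35 x 21 mm high, about 45 g, closed; lies on the desk at the right; origin at the centre of its underside, z up
- eraser: bystander: flat blue-and-white eraser, 21 (x) x 50 (y) x 12 mm high; origin at the centre of its underside
- petri_dish: bystander: small round Petri dish with pink filling, 56 mm across, 14 mm high; origin at the centre of its underside
- lab_timer: bystander: white timer with black and red keys, 66 x 62 x 20 mm high, left of the board; origin at the centre of its underside
Mind the look-alikes: they are no part of the job. There is more than one size of the coverslip_box; the one meant has the size given above.

How it is judged:
On the way:
1. the mailer lies released in the corner, home against both fences, while the cover-glass box is still off the board's corner (more than 120 mm from it) (x of slide_mailer in the frame of corner between -0.052 and -0.037 m and y of slide_mailer in the frame of corner between -0.0275 and -0.0125 m and angle between the x axis of slide_mailer and the x axis of packing_board, either way round below 0.175 rad and angle between slide_mailer's own z axis and vertical below 0.12 rad and z of slide_mailer in the frame of corner between -0.004 and 0.005 m and linear speed of slide_mailer below 0.02 m/s and contact force between slide_mailer and the fingers below 0.2 N and horizontal distance between coverslip_box and corner above 0.12 m), for 0.2 s.
At the end, for the whole second after the job is handed in: Both lie flat on the board, released and at rest, square to the fences within 10 degrees: the mailer within 10 mm of the left fence (long side) and the far fence (end), the cover-glass box within 10 mm of the far fence and of the free long side of the mailer (x of slide_mailer in the frame of corner between -0.052 and -0.037 m and y of slide_mailer in the frame of corner between -0.0275 and -0.0125 m and angle between the x axis of slide_mailer and the x axis of packing_board, either way round below 0.175 rad and angle between each of slide_mailer, coverslip_box's own z axis and vertical below 0.12 rad and z of slide_mailer in the frame of corner between -0.004 and 0.005 m and linear speed of each of slide_mailer, coverslip_box below 0.02 m/s and contact force between each of slide_mailer, coverslip_box and the fingers below 0.2 N and x of coverslip_box in the frame of corner between -0.0275 and -0.0125 m and y of coverslip_box in the frame of slide_mailer between -0.045 and 0.045 m and y of coverslip_box in the frame of corner between -0.073 and -0.04 m and (angle between the x axis of coverslip_box and the x axis of packing_board, either way round below 0.175 rad or angle between the y axis of coverslip_box and the x axis of packing_board, either way round below 0.175 rad) and z of coverslip_box in the frame of corner between -0.004 and 0.005 m); the robot touches nothing.
It fails at once if the eraser is moved by more than 30 mm (distance of eraser from where it was at the start of the episode above 0.03 m).
It fails at once if the Petri dish is moved by more than 30 mm (distance of petri_dish from where it was at the start of the episode above 0.03 m).
It fails at once if the timer is moved by more than 30 mm (distance of lab_timer from where it was at the start of the episode above 0.03 m).
It also fails if it takes over 70 s, if anything falls off the work surface, if the arm or the gripper's body presses on something with over 40 N, if the wrist force passes 120 N, or if a joint passes its speed limit or range.

## Robot

A 6-joint arm with a two-finger parallel gripper is mounted at the origin on a cart in front of the work surface, level with it; the furniture and walls round the work are solid. World frame = base frame: x ahead of the robot, y to its left, z up, the work surface at z = 0. Lengths are in m, angles in rad, forces in N, time in s.
With the tool pointing down it reaches from about 0.375 to 0.75 m from the base axis. Payload 9 kg.
Tool frame: the origin (TCP) lies midway between the tips of the shut fingers; the grasp point (between the pads) lies 19 mm behind it; z points along the fingers, y is the direction in which the jaws open and shut (so a half turn about z gives the same grasp; the last joint's range is limited). The gripper opens to 85 mm and grips with 20 to 120 N. Pads are 22 mm wide; open, the fingers measure 114 mm over their backs; the gripper's body (76 mm by 85 mm) begins 54 mm behind the grasp point. The pads swing forward as they close: fully open they stand 13 mm farther back than shut.
Start: joints at [1.029, 0.104, 0.097, 1.564, 0, 1.353], TCP at [0.191, 0.569, 0.231] pointing down, gripper open.
Joint ranges: [-2.99, 2.99], [-0.84, 1.86], [-1.1, 1.16], [-1.84, 2.11], [-1.51, 1.56], [-3.14, 3.14]. Speed limits (rad/s): [2.22, 2.22, 2.57, 3.14, 3.14, 3.14].

## Interface

Orientations are given as [roll, pitch, yaw] about the fixed x, y, z axes, in that order (R = Rz(yaw) Ry(pitch) Rx(roll)).
In Python, from rig import r, optics, sign_off gives the robot as it stands.
- The arm moves only by the tool play_rows, never from a script. Its arguments are lists of equal length, an entry for each row: "turn": the turn, a rotation vector about the tool's x, y, z in rad, a list of three; "slide": the shift along the tool's x, y, z in mm, a list of three; "grip": the closure, from 0 (fully open) to 1 (shut). In form: {"turn": [[ax, ay, az], ...], "slide": [[dx, dy, dz], ...], "grip": [grip, ...]}. A call has 1 to 8 rows; each row shifts and turns the commanded pose from where the row before left it, along the tool's axes as they then stand; what a row does not reach is not made up. A row lasts 1/12 s, in which the tool goes at most 41.7 mm and 7.16 degrees, less where a joint would pass 70% of its speed; a pose out of reach is approached as far as the arm can. A call is refused whole if a number of a shift passes 41.7 or a number of a turn 0.125, either way. A call with a gripper value outside its range is refused whole. The fingers move at their own pace and stop on an object; "squeeze" is the grip in N (left out, the last holds). Time passes only in rows, so rows that do not move let the fingers close. It gives the time, the measured TCP pose, the force and the opening at its end, in the units of the state.
- r.sense(): the state, without advancing time (a new reading comes with each control period).
- optics.camera(name): name is "side" or "top"; returns a dict with "img" (400x640x3 uint8, red, green, blue), "z_map" (400x640 float32, m along the optical axis (not along the pixel's ray), 0 where there is no reading), "fovy" (degrees; the focal length in pixels is half the picture's height over the tangent of half this angle, whatever the lens; pixels are square), "cx", "cy" (the principal point, pixels), "extrinsics" (4x4, takes a point from world to camera coordinates). Camera axes: x right, y down, z forward; pixel columns grow to the right and rows downward; lengths in m; the calibration is good to about 2 mm. A picture is of the moment at which its call begins.
- sign_off(): hands the job in, once; it reports no verdict.
The state is a dict: "t": time; "joint_pos": joint angles; "dq": joint speeds; "joint_torque": joint torques, N m; "tool_pos": TCP position; "tool_rot": TCP orientation; "ft_force": force on the tool from outside, world axes, zero at the start; "ft_torque": the same for the moment, N m; "finger_gap": finger opening in m.
Only numpy, scipy, OpenCV 4.12 (cv2) and the standard library are available. Lean on these libraries where they do the work, as an engineer would, in place of code of your own. Each camera call takes 0.05 s, during which the arm holds its last target. There are 200 camera calls.

## Working session

There is one attempt and no reset: what is moved stays moved. The work goes in short steps, Python scripts to look and compute and a tool call to move; the robot and the scene stay as the last step left them, time stands still between calls to the robot, and variables do not carry over. Pictures are saved under pics/ and viewed, about 8 in all and at most 12, crops included, and the job is handed in when it is done.

Besides the shell and the picture viewer there is one more tool, called after "Emit:" as name(argument=value, ...) on one line, values as JSON. play_rows: Moves the arm, as the interface text tells. Its arguments: {"type":"object","properties":{"turn":{"type":"array"},"slide":{"type":"array"},"grip":{"type":"array"},"squeeze":{"type":"number"}},"required":["turn","slide","grip"]}

```bash
mkdir -p pics; ls; python3 - <<'E'
from rig import r, optics
import cv2,numpy as np,pickle
print(r.sense())
for n in ("top","side"):
    c=optics.camera(n); pickle.dump(c,open(n+'0.pkl','wb'))
    cv2.imwrite(f'pics/{n}0.png',c['img'][:,:,::-1]); print(n,c['fovy'],c['cx'],c['cy'],c['extrinsics'].round(3).tolist())
E
```

```text
pics
{'t': 0.0, 'joint_pos': array([ 1.02927272e+00,  1.04708235e-01,  9.64831848e-02,  1.56386852e+00,
       -2.27281818e-05,  1.35308663e+00]), 'dq': array([-0.0011132 ,  0.0002302 ,  0.00141093, -0.00077089, -0.00186756,
        0.00029595]), 'joint_torque': array([ 1.79902071e-05, -5.56940174e+01,  5.03640354e+01,  1.74111442e-02,
       -3.04737050e-04, -7.86690521e-06]), 'tool_pos': array([0.19074725, 0.56853915, 0.23052473]), 'tool_rot': array([-3.14032112e+00, -2.58006060e-04,  2.81777859e+00]), 'ft_force': array([-0.04495976,  0.33544634,  0.06525004]), 'ft_torque': array([0.04058439, 0.01794614, 0.03071047]), 'finger_gap': 0.08522055054543692}
top 54.34094692230414 320.7751157301087 200.42224928520363 [[-0.028, -1.0, -0.004, 0.123], [-0.985, 0.029, -0.171, 0.476], [0.171, -0.001, -0.985, 0.969], [0.0, 0.0, 0.0, 1.0]]
side 48.16016447833494 320.1410445576132 200.11689530022971 [[0.974, -0.224, -0.013, -0.45], [-0.16, -0.656, -0.738, 0.183], [0.157, 0.721, -0.675, 1.012], [0.0, 0.0, 0.0, 1.0]]
```

View pics/top0.png

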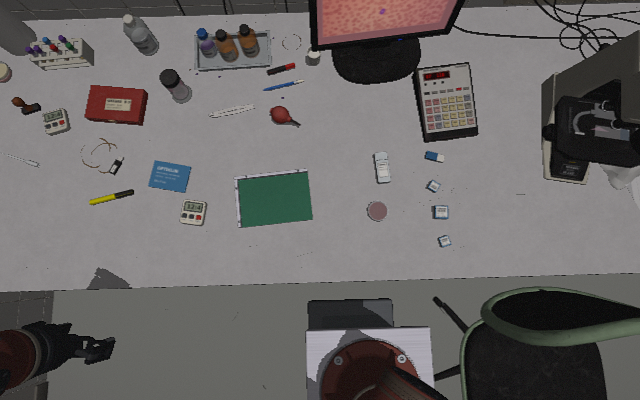

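View pics/side0.png

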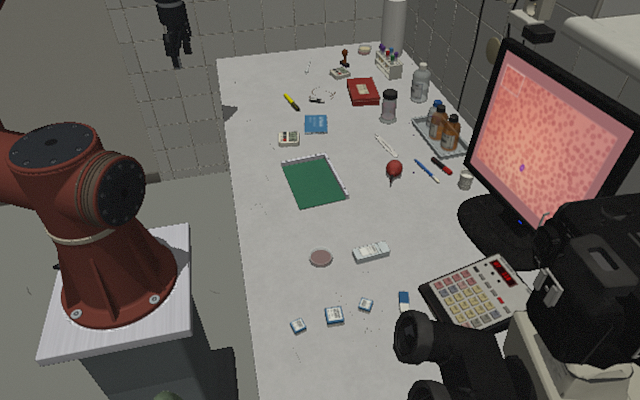

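Candidates in the top view for the cover-glass box are (433,186), (441,212) and (445,241); the middle one looks largest. The only mailer candidate is (382,167). The blue and white eraser is at (434,156). I'll check these in a close crop.

```bash
python3 - <<'E'
import cv2,numpy as np,pickle
c=pickle.load(open('top0.pkl','rb'))['img'][:,:,::-1]
a=cv2.resize(c[140:255,360:460],None,fx=5,fy=5,interpolation=cv2.INTER_CUBIC)
b=cv2.resize(c[160:235,228:320],None,fx=3,fy=3,interpolation=cv2.INTER_CUBIC)
o=np.zeros((575,780,3),np.uint8);o[:,:500]=a;o[:225,500:776]=b
cv2.imwrite('pics/crop1.png',o)
E
```

```text
(no output)
```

View pics/crop1.png

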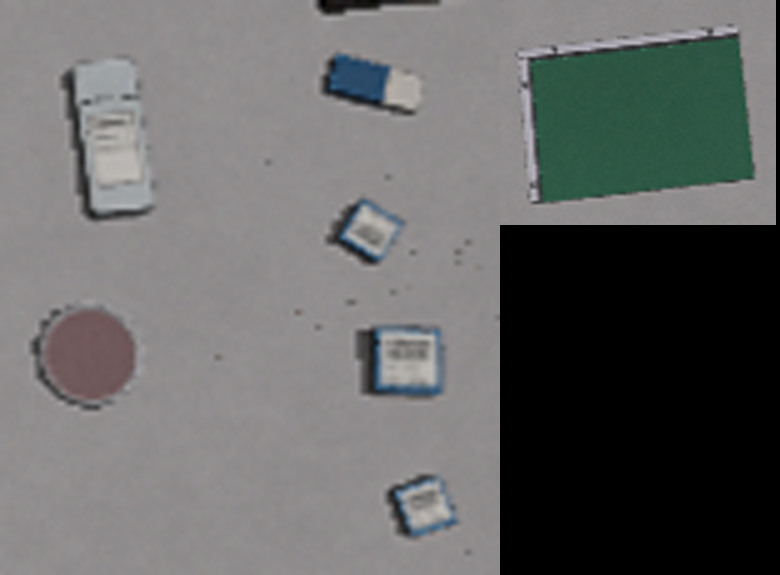

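The crop shows the mailer at crop (115,138), and the cover-glass box is the large one at crop (408,360). The two boxes at (370,230) and (425,505) are smaller look-alikes. Next I measure with depth and colour.

```bash
cat > h.py <<'E'
import cv2,numpy as np
def cloud(c):
    f=200/np.tan(np.radians(c['fovy']/2)); v,u=np.mgrid[:400,:640]
    z=c['z_map'].astype(float); p=np.dstack([(u-c['cx'])*z/f,(v-c['cy'])*z/f,z])
    E=np.array(c['extrinsics']); return (p-E[:3,3])@E[:3,:3]
def pix(c,p):
    f=200/np.tan(np.radians(c['fovy']/2));E=np.array(c['extrinsics']);q=E[:3,:3]@p+E[:3,3]
    return q[0]/q[2]*f+c['cx'],q[1]/q[2]*f+c['cy']
def plane(c,uv,h):
    f=200/np.tan(np.radians(c['fovy']/2));E=np.array(c['extrinsics']);uv=np.atleast_2d(uv).astype(float)
    d=np.c_[(uv-[c['cx'],c['cy']])/f,np.ones(len(uv))]@E[:3,:3]; o=-E[:3,:3].T@E[:3,3]
    return o+d*((h-o[2])/d[:,2])[:,None]
def rect(pts):
    (x,y),(w,h),a=cv2.minAreaRect((pts[:,:2]*1000).astype(np.float32))
    if w<h: a+=90;w,h=h,w
    a=(a+90)%180-90
    return [round(float(k),1) for k in (x,y,w,h,a)]  # mm, long side dir deg
def blobs(c,lo,hi,win,mina=15):
    P=cloud(c); u0,u1,v0,v1=win
    m=np.zeros((400,640),np.uint8); m[v0:v1,u0:u1]=((P[...,2]>lo)&(P[...,2]<hi))[v0:v1,u0:u1]
    n,l,s,_=cv2.connectedComponentsWithStats(m,connectivity=4)
    for i in range(1,n):
        if s[i,4]>=mina:
            q=P[l==i]; 
            print(s[i].tolist(),'rect',rect(q),'z',np.percentile(q[:,2],[5,50,95]).round(4))
def green(c,win=(225,325,160,240)):
    u0,u1,v0,v1=win; im=c['img'].astype(int); m=np.zeros((400,640),np.uint8)
    m[v0:v1,u0:u1]=((im[...,1]>im[...,0]+20)&(im[...,1]>im[...,2]+10))[v0:v1,u0:u1]
    return m
E
python3 - <<'E'
from h import *
import pickle
for n in('top','side'):
    c=pickle.load(open(n+'0.pkl','rb'));P=cloud(c)
    w=(360,460,140,255) if n=='top' else (280,420,230,345)
    print(n); blobs(c,.007,.04,w)
    w=(180,330,160,240) if n=='top' else (260,360,110,215)
    blobs(c,.011,.03,w)
    m=green(c,w); ys,xs=np.nonzero(m); print('green',rect(plane(c,np.c_[xs,ys],.005)), 'z',np.median(P[m>0][:,2]))
    print(np.median(P[200:250,330:350,2]) if n=='top' else '')
E
```

```text
top
[423, 140, 18, 3, 31] rect [641.3, -198.7, 46.7, 5.5, 89.1] z [0.0081 0.0139 0.0195]
[425, 151, 20, 11, 132] rect [597.6, -203.7, 50.2, 20.6, 72.8] z [0.0081 0.0111 0.0138]
[374, 152, 17, 32, 411] rect [570.6, -57.5, 84.7, 34.4, 4.4] z [0.0137 0.0195 0.0227]
[427, 180, 13, 13, 100] rect [515.2, -193.5, 25.8, 25.6, 55.5] z [0.0101 0.0142 0.0175]
[367, 200, 22, 21, 342] rect [452.9, -40.2, 53.5, 52.3, -47.1] z [0.0101 0.0137 0.0168]
[434, 205, 14, 14, 186] rect [443.7, -204.8, 36.0, 34.4, -7.5] z [0.0164 0.0196 0.0229]
[438, 235, 13, 13, 106] rect [367.1, -210.2, 26.0, 25.6, 14.8] z [0.0109 0.0139 0.018 ]
[234, 168, 73, 60, 418] rect [537.0, 271.5, 238.4, 114.1, -50.4] z [0.0131 0.0178 0.0212]
[180, 199, 26, 27, 551] rect [462.9, 451.4, 64.3, 62.3, -9.0] z [0.0131 0.0168 0.0205]
green [492.3, 233.7, 188.5, 128.7, -85.0] z 0.004263170389741701
-0.0007702866258578077
side
[353, 241, 37, 22, 519] rect [570.1, -59.7, 83.9, 38.3, 4.1] z [0.0095 0.0196 0.0226]
[309, 247, 24, 20, 378] rect [453.6, -43.6, 55.0, 54.5, 30.1] z [0.0096 0.0137 0.0165]
[399, 292, 11, 21, 191] rect [597.7, -206.2, 50.2, 20.7, 73.3] z [0.0086 0.0116 0.0141]
[358, 298, 16, 15, 155] rect [515.5, -196.2, 28.6, 26.0, 55.8] z [0.0096 0.015  0.0181]
[325, 306, 20, 20, 309] rect [443.8, -209.0, 37.4, 35.3, 86.4] z [0.0109 0.0203 0.0227]
[290, 318, 17, 16, 171] rect [367.3, -213.0, 27.5, 26.3, -74.4] z [0.0103 0.0148 0.0174]
[279, 132, 21, 13, 245] rect [465.3, 446.4, 65.5, 62.2, 81.0] z [0.013  0.0167 0.0199]
[281, 153, 68, 44, 320] rect [538.0, 266.5, 234.9, 114.2, -50.5] z [0.0119 0.0175 0.0207]
green [492.8, 231.1, 190.3, 129.6, -85.1] z 0.004464841077922267
```

```bash
cat >> h.py <<'E'
def go(x,y,z,yawdeg):
    "print tool-frame turn (az, rad) to make first and slide total (mm) afterwards"
    from rig import r
    from scipy.spatial.transform import Rotation as R
    s=r.sense(); p=np.array(s['tool_pos']); A=R.from_euler('xyz',s['tool_rot']); T=R.from_euler('xyz',[np.pi,0,np.radians(yawdeg)])
    print('t %.2f pos %s rot %s gap %.4f F %s'%(s['t'],p.round(4),np.degrees(s['tool_rot']).round(2),s['finger_gap'],np.round(s['ft_force'],1)))
    print('turn',(A.inv()*T).as_rotvec().round(4),'slide',(T.inv().apply(np.array([x,y,z])-p)*1000).round(1))
E
python3 -c "
from h import *
go(.570,-.058,.12,184.3)"
```

```text
t 0.10 pos [0.1907 0.5685 0.2306] rot [-1.7993e+02 -2.0000e-02  1.6145e+02] gap 0.0855 F [ 0.3 -0.2 -0.5]
turn [-0.0012 -0.0005 -0.3988] slide [-331.2 -653.2  110.6]
```

Emit:
play_rows(turn=[[0, 0, -0.1], [0, 0, -0.1], [0, 0, -0.1], [0, 0, -0.099], [0, 0, 0], [0, 0, 0], [0, 0, 0], [0, 0, 0]], slide=[[0, 0, 0], [0, 0, 0], [0, 0, 0], [0, 0, 0], [-18, -36, 6], [-18, -36, 6], [-18, -36, 6], [-18, -36, 6]], grip=[0, 0, 0, 0, 0, 0, 0, 0])

```text
t: 0.77
tool_pos: [0.2737, 0.4291, 0.2065]
tool_rot: [-3.141, -0.0, -3.065]
ft_force: [0.2, 0.0, 0.3]
finger_gap: 0.0853
```

Emit:
play_rows(turn=[[0, 0, 0], [0, 0, 0], [0, 0, 0], [0, 0, 0], [0, 0, 0], [0, 0, 0], [0, 0, 0], [0, 0, 0]], slide=[[-18, -36, 6], [-18, -36, 6], [-18, -36, 6], [-18, -36, 6], [-18, -36, 6], [-18, -36, 6], [-18, -36, 6], [-18, -36, 6]], grip=[0, 0, 0, 0, 0, 0, 0, 0])

```text
t: 1.43
tool_pos: [0.4392, 0.1524, 0.1589]
tool_rot: [3.141, 0.0, -3.066]
ft_force: [1.5, 0.9, 0.1]
finger_gap: 0.0853
```

```bash
python3 -c "
from h import *
go(.570,-.058,.12,184.3)"
```

```text
t 1.43 pos [0.4392 0.1524 0.1589] rot [ 1.7999e+02  1.0000e-02 -1.7570e+02] gap 0.0853 F [1.5 0.9 0.1]
turn [0.0002 0.0002 0.0001] slide [-114.6 -219.6   38.9]
```

Emit:
play_rows(turn=[[0, 0, 0], [0, 0, 0], [0, 0, 0], [0, 0, 0], [0, 0, 0], [0, 0, 0], [0, 0, 0], [0, 0, 0]], slide=[[-18, -36, 6], [-18, -36, 6], [-18, -36, 6], [-18, -36, 6], [-18, -36, 6], [-18, -36, 6], [0, 0, 0], [0, 0, 0]], grip=[0, 0, 0, 0, 0, 0, 0, 0])

```text
t: 2.1
tool_pos: [0.5624, -0.0546, 0.1217]
tool_rot: [3.14, -0.002, -3.069]
ft_force: [-0.4, 0.9, -0.9]
finger_gap: 0.0852
```

```bash
python3 -c "
from h import *
go(.570,-.058,.004,184.3)"
```

```text
t 2.10 pos [ 0.5624 -0.0546  0.1217] rot [ 1.7993e+02 -1.4000e-01 -1.7586e+02] gap 0.0852 F [-0.4  0.9 -0.9]
turn [ 0.0011 -0.0024 -0.0028] slide [ -7.3  -4.  117.7]
```

Emit:
play_rows(turn=[[0, 0, 0], [0, 0, 0], [0, 0, 0], [0, 0, 0], [0, 0, 0], [0, 0, 0], [0, 0, 0], [0, 0, 0]], slide=[[-7, -4, 30], [0, 0, 30], [0, 0, 30], [0, 0, 20], [0, 0, 7], [0, 0, 0], [0, 0, 0], [0, 0, 0]], grip=[0, 0, 0, 0, 0, 0, 0.5, 0.8], squeeze=25)

```text
t: 2.77
tool_pos: [0.5712, -0.0564, 0.0084]
tool_rot: [-3.141, 0.003, -3.066]
ft_force: [0.1, -0.3, 1.1]
finger_gap: 0.0636
```

Emit:
play_rows(turn=[[0, 0, 0], [0, 0, 0], [0, 0, 0], [0, 0, 0], [0, 0, 0], [0, 0, 0]], slide=[[0, 0, 0], [0, 0, 0], [0, 0, 0], [0, 0, 0], [0, 0, 0], [0, 0, 0]], grip=[0.8, 0.8, 0.8, 0.8, 0.8, 0.8])

```text
t: 3.27
tool_pos: [0.5709, -0.0567, 0.0077]
tool_rot: [-3.141, 0.002, -3.066]
ft_force: [-0.8, 1.5, 6.7]
finger_gap: 0.0335
```

```bash
python3 -c "
from h import *
go(.570,-.058,.080,184.3)"
```

```text
t 3.27 pos [ 0.5709 -0.0567  0.0077] rot [-1.7997e+02  1.1000e-01 -1.7569e+02] gap 0.0335 F [-0.8  1.5  6.7]
turn [-0.0006  0.002   0.0001] slide [  1.   -1.2 -72.3]
```

Emit:
play_rows(turn=[[0, 0, 0], [0, 0, 0], [0, 0, 0], [0, 0, 0], [0, 0, 0]], slide=[[0, 0, -10], [0, 0, -20], [0, 0, -40], [0, 0, -20], [0, 0, 0]], grip=[0.8, 0.8, 0.8, 0.8, 0.8])

```text
t: 3.68
tool_pos: [0.5729, -0.0574, 0.1027]
tool_rot: [-3.138, 0.008, -3.066]
ft_force: [0.7, 0.1, 0.0]
finger_gap: 0.0335
```

```bash
python3 - <<'E'
from h import *
from rig import optics
c=optics.camera('side')
im=cv2.resize(c['img'][170:300,280:440,::-1],None,fx=4,fy=4,interpolation=cv2.INTER_CUBIC)
cv2.imwrite('pics/lift.png',im)
# target: board frame
C=np.array([.549,.3328]);a=np.radians(5);Rm=np.array([[np.cos(a),-np.sin(a)],[np.sin(a),np.cos(a)]])
t=C+Rm@[-.055,-.044];print(t)
go(*t,.09,185)
E
```

```text
[0.49804414 0.28417387]
t 3.73 pos [ 0.5719 -0.0571  0.1   ] rot [-179.88    0.29 -175.69] gap 0.0334 F [ 0.7  0.  -1.3]
turn [-0.0021  0.0051 -0.0121] slide [ 43.9 346.4  10. ]
```

View pics/lift.png

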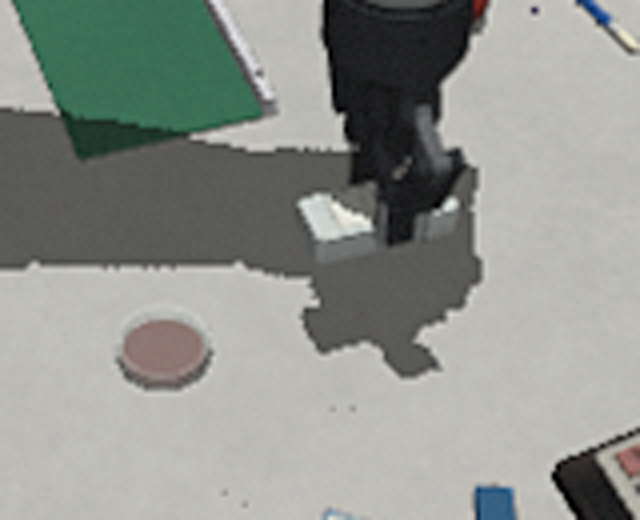

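Emit:
play_rows(turn=[[0, 0, -0.012], [0, 0, 0], [0, 0, 0], [0, 0, 0], [0, 0, 0], [0, 0, 0], [0, 0, 0], [0, 0, 0]], slide=[[5, 20, 0], [5, 40, 0], [5, 40, 0], [5, 40, 0], [5, 40, 0], [5, 40, 0], [5, 40, 0], [5, 40, 0]], grip=[0.8, 0.8, 0.8, 0.8, 0.8, 0.8, 0.8, 0.8])

```text
t: 4.4
tool_pos: [0.5028, 0.2407, 0.0955]
tool_rot: [-3.141, -0.001, -3.055]
ft_force: [2.0, 0.2, -0.5]
finger_gap: 0.0334
```

Emit:
play_rows(turn=[[0, 0, 0], [0, 0, 0], [0, 0, 0]], slide=[[4, 40, 0], [0, 6, 0], [0, 0, 0]], grip=[0.8, 0.8, 0.8])

```text
t: 4.65
tool_pos: [0.4947, 0.2865, 0.0953]
tool_rot: [-3.142, -0.002, -3.051]
ft_force: [-0.2, -0.1, -0.3]
finger_gap: 0.0332
```

```bash
python3 -c "
from h import *
go(.498,.2842,.0145,185)"
```

```text
t 4.65 pos [0.4947 0.2865 0.0953] rot [-1.8000e+02 -1.0000e-01 -1.7478e+02] gap 0.0332 F [-0.2 -0.1 -0.3]
turn [-0.0001 -0.0017  0.0038] slide [-3.1 -2.6 80.8]
```

Emit:
play_rows(turn=[[0, 0, 0], [0, 0, 0], [0, 0, 0], [0, 0, 0], [0, 0, 0], [0, 0, 0]], slide=[[0, -3, 30], [0, 0, 25], [0, 0, 12], [0, 0, 8], [0, 0, 3], [0, 0, 0]], grip=[0.8, 0.8, 0.8, 0.8, 0.8, 0.8])

```text
t: 5.15
tool_pos: [0.4966, 0.2809, 0.0183]
tool_rot: [-3.142, -0.0, -3.055]
ft_force: [0.4, 0.5, 0.1]
finger_gap: 0.0327
```

```bash
python3 - <<'E'
from h import *
from rig import optics
c=optics.camera('side')
im=cv2.resize(c['img'][120:220,250:390,::-1],None,fx=5,fy=5,interpolation=cv2.INTER_CUBIC)
cv2.imwrite('pics/place1.png',im)
go(.498,.2842,.0135,185)
E
```

```text
t 5.20 pos [0.4971 0.2813 0.0191] rot [ 1.7999e+02  5.0000e-02 -1.7504e+02] gap 0.0333 F [ 0.6  0.5 -0.3]
turn [ 0.0002  0.0008 -0.0006] slide [-1.1  2.8  5.6]
```

View pics/place1.png

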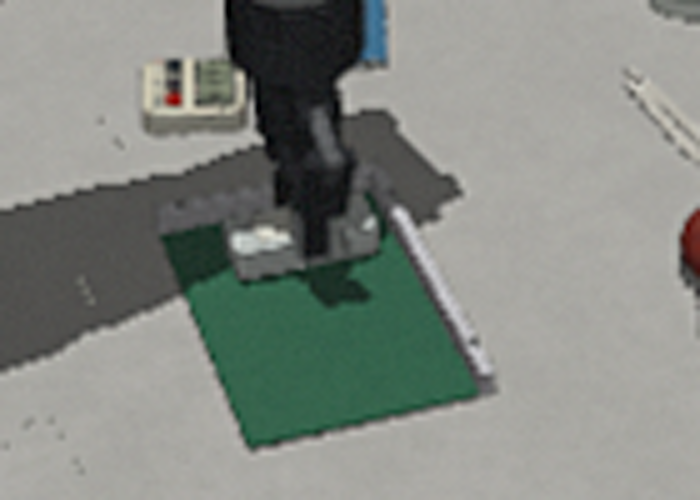

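The mailer is level just above the green floor. Its far end is near the far fence at about crop (385,215), with a visible gap to the left fence. I lower it and ease it towards the far fence.

Emit:
play_rows(turn=[[0, 0, 0], [0, 0, 0], [0, 0, 0], [0, 0, 0], [0, 0, 0], [0, 0, 0]], slide=[[0, 0, 3], [0, 0, 2.5], [0, 0, 0], [-4, 0, 0], [-4, 0, 0], [0, 0, 0]], grip=[0.8, 0.8, 0.8, 0.8, 0.8, 0.8])

```text
t: 5.7
tool_pos: [0.5056, 0.2823, 0.0132]
tool_rot: [3.141, 0.001, -3.055]
ft_force: [-0.6, -0.1, 0.7]
finger_gap: 0.0333
```

Emit:
play_rows(turn=[[0, 0, 0], [0, 0, 0], [0, 0, 0]], slide=[[-2, 0, 0], [-2, 0, 0], [0, 0, 0]], grip=[0.8, 0.8, 0.8])

```text
t: 5.95
tool_pos: [0.5089, 0.2826, 0.0129]
tool_rot: [3.142, 0.0, -3.055]
ft_force: [-0.4, -0.0, -0.2]
finger_gap: 0.0331
```

Emit:
play_rows(turn=[[0, 0, 0], [0, 0, 0], [0, 0, 0]], slide=[[-1, 0, 0], [-1, 0, 0], [0, 0, 0]], grip=[0.8, 0.8, 0.8])

```text
t: 6.2
tool_pos: [0.5106, 0.2827, 0.0129]
tool_rot: [3.142, 0.0, -3.054]
ft_force: [0.2, 0.1, 0.4]
finger_gap: 0.0334
```

Emit:
play_rows(turn=[[0, 0, 0], [0, 0, 0], [0, 0, 0]], slide=[[-1, 0, 0], [-1, 0, 0], [0, 0, 0]], grip=[0.8, 0.8, 0.8])

```text
t: 6.45
tool_pos: [0.5119, 0.2829, 0.0128]
tool_rot: [3.142, -0.001, -3.054]
ft_force: [-3.6, -0.7, 3.6]
finger_gap: 0.0331
```

Emit:
play_rows(turn=[[0, 0, 0], [0, 0, 0], [0, 0, 0]], slide=[[-1, 0, 0], [-1, 0, 0], [0, 0, 0]], grip=[0.8, 0.8, 0.8])

```text
t: 6.7
tool_pos: [0.5119, 0.2829, 0.0127]
tool_rot: [-3.141, -0.005, -3.054]
ft_force: [-14.5, -2.9, 11.5]
finger_gap: 0.0332
```

Emit:
play_rows(turn=[[0, 0, 0], [0, 0, 0], [0, 0, 0], [0, 0, 0], [0, 0, 0], [0, 0, 0], [0, 0, 0], [0, 0, 0]], slide=[[2, 0, 0], [0, 0, 0], [0, 0, 0], [0, 0, 0], [0, 0, -10], [0, 0, -20], [0, 0, -20], [0, 0, 0]], grip=[0.8, 0.47, 0.47, 0.47, 0.47, 0.47, 0.47, 1.0])

```text
t: 7.37
tool_pos: [0.5151, 0.2836, 0.0679]
tool_rot: [3.14, 0.006, -3.054]
ft_force: [1.7, -0.7, 0.9]
finger_gap: 0.0341
```

```bash
python3 - <<'E'
from h import *
C=np.array([.551,.3328]);a=np.radians(5);Rm=np.array([[np.cos(a),-np.sin(a)],[np.sin(a),np.cos(a)]])
t=C+Rm@[-.042,-.0465-.0175-.025];print(t)
go(*t,.063,185)
E
```

```text
[0.51691668 0.24047813]
t 7.37 pos [0.5151 0.2836 0.0679] rot [ 179.93    0.37 -175.01] gap 0.0341 F [ 1.7 -0.7  0.9]
turn [ 0.0013  0.0064 -0.0001] slide [  2.  -43.2   4.9]
```

Emit:
play_rows(turn=[[0, 0, 0], [0, 0, 0], [0, 0, 0], [0, 0, 0], [0, 0, 0], [0, 0, 0]], slide=[[0, -20, 0], [0, -25, 0], [0, 0, 0], [0, 0, 0], [0, 0, 0], [0, 0, 0]], grip=[1, 1, 1, 1, 1, 1])

```text
t: 7.87
tool_pos: [0.5164, 0.2386, 0.063]
tool_rot: [3.141, 0.0, -3.054]
ft_force: [0.4, -0.5, 0.3]
finger_gap: 0.0
```

```bash
python3 - <<'E'
from h import *
from rig import optics
c=optics.camera('side')
im=cv2.resize(c['img'][120:220,250:390,::-1],None,fx=5,fy=5,interpolation=cv2.INTER_CUBIC)
cv2.imwrite('pics/rel1.png',im)
C=np.array([.551,.3328]);a=np.radians(5);Rm=np.array([[np.cos(a),-np.sin(a)],[np.sin(a),np.cos(a)]])
t=C+Rm@[-.042,-.0465-.0175-.025]
go(*t,.010,185)
blobs(c,.0225,.034,(280,360,140,200))
E
```

```text
t 7.92 pos [0.5163 0.2387 0.0629] rot [ 1.7999e+02  1.0000e-02 -1.7496e+02] gap 0.0001 F [-0.4  0.5 -0.7]
turn [0.0002 0.0002 0.0007] slide [-0.8  1.7 52.9]
[300, 159, 31, 13, 177] rect [512.4, 279.2, 82.6, 38.8, 6.8] z [0.023  0.0252 0.0278]
```

View pics/rel1.png

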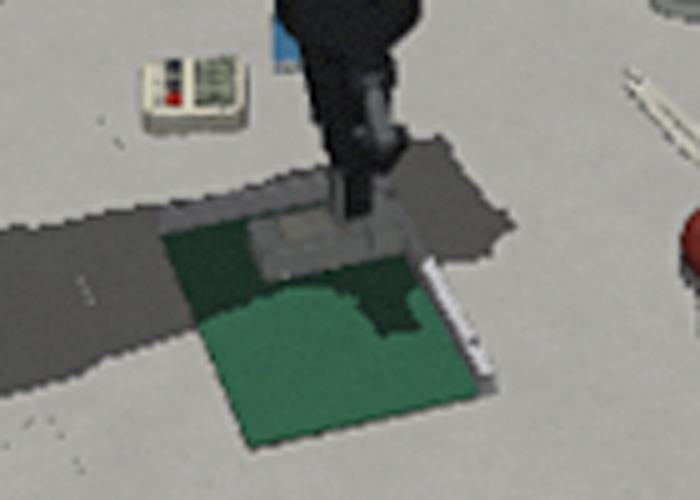

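The mailer lies flat with its end at the far fence, at crop (330,240), and the shut fingers are at its right. I lower them and push left.

Emit:
play_rows(turn=[[0, 0, 0], [0, 0, 0], [0, 0, 0], [0, 0, 0], [0, 0, 0], [0, 0, 0], [0, 0, 0], [0, 0, 0]], slide=[[0, 0, 25], [0, 0, 20], [0, 0, 8], [0, 0, 0], [0, 6, 0], [0, 5, 0], [0, 5, 0], [0, 5, 0]], grip=[1, 1, 1, 1, 1, 1, 1, 1])

```text
t: 8.58
tool_pos: [0.5153, 0.2599, 0.0111]
tool_rot: [3.141, 0.002, -3.054]
ft_force: [1.0, 0.1, 0.3]
finger_gap: -0.0001
```

Emit:
play_rows(turn=[[0, 0, 0], [0, 0, 0], [0, 0, 0], [0, 0, 0], [0, 0, 0]], slide=[[0, 4, 0], [0, 4, 0], [0, 4, 0], [0, 2, 0], [0, 0, 0]], grip=[1, 1, 1, 1, 1])

```text
t: 9.0
tool_pos: [0.5132, 0.2734, 0.0098]
tool_rot: [3.141, -0.0, -3.054]
ft_force: [0.4, -0.0, -0.3]
finger_gap: -0.0
```

Emit:
play_rows(turn=[[0, 0, 0], [0, 0, 0], [0, 0, 0]], slide=[[0, 2, 0], [0, 1.5, 0], [0, 0, 0]], grip=[1, 1, 1])

```text
t: 9.25
tool_pos: [0.513, 0.2766, 0.0098]
tool_rot: [3.141, 0.0, -3.054]
ft_force: [0.5, -0.6, -0.9]
finger_gap: -0.0002
```

Emit:
play_rows(turn=[[0, 0, 0], [0, 0, 0], [0, 0, 0]], slide=[[0, 1.5, 0], [0, 1.5, 0], [0, 0, 0]], grip=[1, 1, 1])

```text
t: 9.5
tool_pos: [0.5127, 0.2796, 0.0098]
tool_rot: [3.141, 0.0, -3.054]
ft_force: [0.5, 0.9, 0.5]
finger_gap: 0.0002
```

Emit:
play_rows(turn=[[0, 0, 0], [0, 0, 0], [0, 0, 0]], slide=[[0, 1, 0], [0, 1, 0], [0, 0, 0]], grip=[1, 1, 1])

```text
t: 9.75
tool_pos: [0.5125, 0.2815, 0.0098]
tool_rot: [3.141, 0.0, -3.054]
ft_force: [-0.5, 1.2, 0.3]
finger_gap: 0.0001
```

Emit:
play_rows(turn=[[0, 0, 0], [0, 0, 0], [0, 0, 0]], slide=[[0, 1, 0], [0, 1, 0], [0, 0, 0]], grip=[1, 1, 1])

```text
t: 10.0
tool_pos: [0.5125, 0.2827, 0.0098]
tool_rot: [-3.14, -0.0, -3.055]
ft_force: [-0.6, -5.2, 1.3]
finger_gap: -0.0003
```

Emit:
play_rows(turn=[[0, 0, 0], [0, 0, 0], [0, 0, 0], [0, 0, 0], [0, 0, 0], [0, 0, 0], [0, 0, 0], [0, 0, 0]], slide=[[0, -6, 0], [0, -4, 0], [0, 0, -40], [0, 0, -40], [0, -20, -20], [0, -40, 0], [0, -40, 0], [0, -40, 0]], grip=[1, 1, 1, 1, 0, 0, 0, 0])

```text
t: 10.67
tool_pos: [0.5257, 0.1326, 0.1105]
tool_rot: [3.141, 0.002, -3.053]
ft_force: [0.1, -0.7, 0.0]
finger_gap: 0.0481
```

```bash
python3 - <<'E'
from h import *
from rig import optics
go(.4437,-.206,.11,178)
for n,w,wb in(('top',(225,300,160,225),(430,455,200,222)),('side',(280,360,140,200),(318,350,300,330))):
    c=optics.camera(n); print(n)
    blobs(c,.0225,.034,w)
    m=green(c,(225,325,160,240) if n=='top' else (260,360,140,215));ys,xs=np.nonzero(m); print('green',rect(plane(c,np.c_[xs,ys],.005)))
    blobs(c,.0175,.03,wb)
    if n=='top': a=cv2.resize(c['img'][155:240,225:330,::-1],None,fx=4,fy=4,interpolation=cv2.INTER_CUBIC);b=cv2.resize(c['img'][200:226,425:461,::-1],None,fx=10,fy=10,interpolation=cv2.INTER_CUBIC)
o=np.zeros((340,790,3),np.uint8);o[:,:420]=a;o[:260,425:785]=b;cv2.imwrite('pics/home1.png',o)
E
```

```text
t 10.67 pos [0.5257 0.1326 0.1105] rot [ 1.7999e+02  1.0000e-01 -1.7493e+02] gap 0.0481 F [ 0.1 -0.7  0. ]
turn [0.0004 0.0016 0.1234] slide [  70.1 -341.3    0.5]
top
[237, 178, 15, 32, 352] rect [507.0, 314.1, 84.1, 36.1, 5.6] z [0.0229 0.025  0.0277]
green [488.1, 304.5, 134.6, 29.4, -9.8]
[434, 205, 14, 14, 160] rect [443.7, -205.0, 35.3, 34.2, -5.5] z [0.0179 0.0198 0.0227]
side
[297, 153, 29, 13, 201] rect [508.7, 308.5, 83.0, 36.6, 5.0] z [0.0231 0.0253 0.0277]
green [492.6, 230.9, 190.2, 128.9, -85.2]
[325, 306, 20, 18, 257] rect [443.6, -209.3, 37.2, 35.0, 87.3] z [0.0185 0.0206 0.0229]
```

View pics/home1.png

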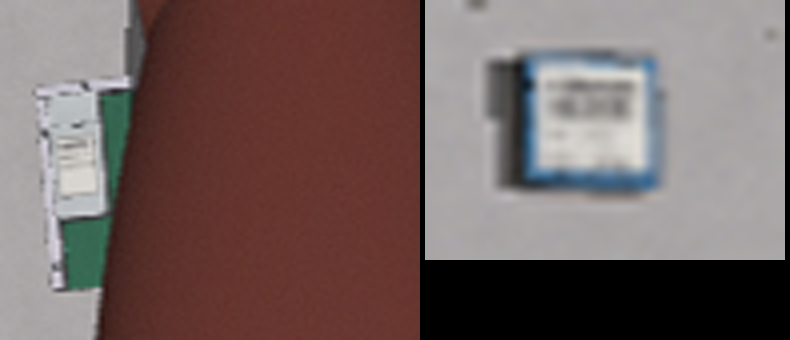

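The mailer is home in the corner, at left crop (75,155), square to both fences. The target box is at right crop (595,120) and nearly square to the world axes. Now the box.

Emit:
play_rows(turn=[[0, 0, 0.062], [0, 0, 0.062], [0, 0, 0], [0, 0, 0], [0, 0, 0], [0, 0, 0], [0, 0, 0], [0, 0, 0]], slide=[[0, 0, 0], [0, 0, 0], [8, -38, 0], [8, -38, 0], [8, -38, 0], [8, -38, 0], [8, -38, 0], [8, -38, 0]], grip=[0, 0, 0, 0, 0, 0, 0, 0])

```text
t: 11.43
tool_pos: [0.4684, -0.0935, 0.1099]
tool_rot: [3.141, 0.001, 3.105]
ft_force: [0.8, -0.1, 0.2]
finger_gap: 0.0851
```

Emit:
play_rows(turn=[[0, 0, 0], [0, 0, 0], [0, 0, 0], [0, 0, 0], [0, 0, 0]], slide=[[8, -38, 0], [8, -38, 0], [6, -30, 0], [0, 0, 0], [0, 0, 0]], grip=[0, 0, 0, 0, 0])

```text
t: 11.85
tool_pos: [0.4428, -0.1984, 0.1098]
tool_rot: [3.141, 0.0, 3.102]
ft_force: [-0.4, -0.4, 0.1]
finger_gap: 0.0856
```

```bash
python3 -c "
from h import *
go(.4437,-.206,.008,178)"
```

```text
t 11.85 pos [ 0.4428 -0.1984  0.1098] rot [1.7997e+02 2.0000e-02 1.7771e+02] gap 0.0856 F [-0.4 -0.4  0.1]
turn [ 0.0004  0.0003 -0.005 ] slide [ -1.2  -7.6 101.8]
```

Emit:
play_rows(turn=[[0, 0, 0], [0, 0, 0], [0, 0, 0], [0, 0, 0], [0, 0, 0], [0, 0, 0], [0, 0, 0], [0, 0, 0]], slide=[[-1, -8, 30], [0, 0, 30], [0, 0, 25], [0, 0, 12], [0, 0, 5], [0, 0, 0], [0, 0, 0], [0, 0, 0]], grip=[0, 0, 0, 0, 0, 0.5, 0.8, 0.8])

```text
t: 12.52
tool_pos: [0.445, -0.2058, 0.0095]
tool_rot: [-3.14, 0.002, 3.105]
ft_force: [0.3, -0.5, 0.3]
finger_gap: 0.052
```

Emit:
play_rows(turn=[[0, 0, 0], [0, 0, 0], [0, 0, 0], [0, 0, 0], [0, 0, 0], [0, 0, 0], [0, 0, 0], [0, 0, 0]], slide=[[0, 0, 0], [0, 0, 0], [0, 0, 0], [0, 0, -10], [0, 0, -20], [0, 0, -40], [0, 0, -20], [0, 0, 0]], grip=[0.8, 0.8, 0.8, 0.8, 0.8, 0.8, 0.8, 0.8])

```text
t: 13.18
tool_pos: [0.4462, -0.2072, 0.1038]
tool_rot: [-3.137, 0.006, 3.105]
ft_force: [1.0, -1.2, 0.1]
finger_gap: 0.0344
```

```bash
python3 - <<'E'
from h import *
from rig import optics
c=optics.camera('side');cv2.imwrite('pics/lift2.png',cv2.resize(c['img'][220:340,270:400,::-1],None,fx=4,fy=4,interpolation=cv2.INTER_CUBIC))
C=np.array([.551,.3328]);a=np.radians(5);Rm=np.array([[np.cos(a),-np.sin(a)],[np.sin(a),np.cos(a)]])
t=C+Rm@[-.032,-.085];print(t)
go(*t,.1,185)
E
```

```text
[0.52653001 0.24533447]
t 13.23 pos [ 0.4454 -0.2066  0.1013] rot [-179.81    0.24  177.89] gap 0.0342 F [ 0.  -0.4 -0.3]
turn [-0.0035  0.004  -0.1241] slide [-120.2  443.1    1.3]
```

View pics/lift2.png

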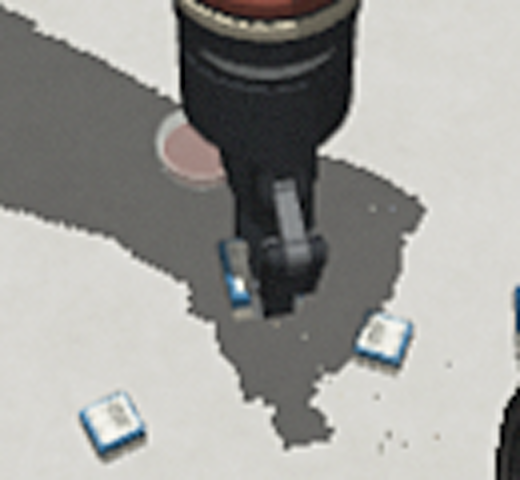

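The box is held at crop (240,275), and both look-alikes are untouched. Carrying it to the board.

Emit:
play_rows(turn=[[0, 0, -0.062], [0, 0, -0.062], [0, 0, 0], [0, 0, 0], [0, 0, 0], [0, 0, 0], [0, 0, 0], [0, 0, 0]], slide=[[0, 0, 0], [0, 0, 0], [-10, 37, 0], [-10, 37, 0], [-10, 37, 0], [-10, 37, 0], [-10, 37, 0], [-10, 37, 0]], grip=[0.8, 0.8, 0.8, 0.8, 0.8, 0.8, 0.8, 0.8])

```text
t: 13.9
tool_pos: [0.4837, 0.023, 0.0971]
tool_rot: [3.141, -0.001, -3.055]
ft_force: [1.3, -0.1, -0.4]
finger_gap: 0.0345
```

Emit:
play_rows(turn=[[0, 0, 0], [0, 0, 0], [0, 0, 0], [0, 0, 0], [0, 0, 0], [0, 0, 0], [0, 0, 0], [0, 0, 0]], slide=[[-10, 37, 0], [-10, 37, 0], [-10, 37, 0], [-10, 37, 0], [-10, 37, 0], [-10, 30, 0], [0, 0, 0], [0, 0, 0]], grip=[0.8, 0.8, 0.8, 0.8, 0.8, 0.8, 0.8, 0.8])

```text
t: 14.57
tool_pos: [0.5245, 0.2418, 0.0966]
tool_rot: [-3.141, -0.002, -3.052]
ft_force: [-1.1, -0.0, -0.9]
finger_gap: 0.0345
```

```bash
python3 -c "
from h import *
go(.5265,.2453,.0165,185)"
```

```text
t 14.57 pos [0.5245 0.2418 0.0966] rot [-1.7998e+02 -1.2000e-01 -1.7485e+02] gap 0.0345 F [-1.1 -0.  -0.9]
turn [-0.0003 -0.0021  0.0027] slide [-2.3  3.3 80.1]
```

Emit:
play_rows(turn=[[0, 0, 0], [0, 0, 0], [0, 0, 0], [0, 0, 0], [0, 0, 0], [0, 0, 0], [0, 0, 0]], slide=[[0, 2, 30], [0, 0, 25], [0, 0, 12], [0, 0, 8], [0, 0, 4], [0, 0, 2], [0, 0, 0]], grip=[0.8, 0.8, 0.8, 0.8, 0.8, 0.8, 0.8])

```text
t: 15.15
tool_pos: [0.5258, 0.2423, 0.0176]
tool_rot: [3.141, 0.001, -3.055]
ft_force: [-0.6, 0.9, 0.3]
finger_gap: 0.0347
```

Emit:
play_rows(turn=[[0, 0, 0], [0, 0, 0], [0, 0, 0], [0, 0, 0]], slide=[[-4, 0, 0], [-4, 0, 0], [-3, 0, 0], [0, 0, 0]], grip=[0.8, 0.8, 0.8, 0.8])

```text
t: 15.48
tool_pos: [0.5374, 0.2436, 0.0175]
tool_rot: [3.141, 0.001, -3.055]
ft_force: [0.8, -0.5, -1.0]
finger_gap: 0.0347
```

Emit:
play_rows(turn=[[0, 0, 0], [0, 0, 0], [0, 0, 0]], slide=[[-1, 0, 0], [-1, 0, 0], [0, 0, 0]], grip=[0.8, 0.8, 0.8])

```text
t: 15.73
tool_pos: [0.5383, 0.2437, 0.0168]
tool_rot: [3.142, 0.0, -3.054]
ft_force: [-0.2, 0.2, -0.6]
finger_gap: 0.0347
```

Emit:
play_rows(turn=[[0, 0, 0], [0, 0, 0], [0, 0, 0]], slide=[[0, 0, 1], [0, 0, 1], [0, 0, 0]], grip=[0.8, 0.8, 0.8])

```text
t: 15.98
tool_pos: [0.5379, 0.2436, 0.0145]
tool_rot: [3.142, -0.0, -3.054]
ft_force: [-0.5, -0.3, -0.6]
finger_gap: 0.0346
```

Emit:
play_rows(turn=[[0, 0, 0], [0, 0, 0], [0, 0, 0]], slide=[[-1, 0, 0], [-1, 0, 0], [0, 0, 0]], grip=[0.8, 0.8, 0.8])

```text
t: 16.23
tool_pos: [0.5404, 0.2438, 0.0149]
tool_rot: [3.142, 0.0, -3.054]
ft_force: [-1.0, 0.1, 0.3]
finger_gap: 0.0345
```

Emit:
play_rows(turn=[[0, 0, 0], [0, 0, 0], [0, 0, 0]], slide=[[-1, 0, 0], [-1, 0, 0], [0, 0, 0]], grip=[0.8, 0.8, 0.8])

```text
t: 16.48
tool_pos: [0.5409, 0.2439, 0.0144]
tool_rot: [3.142, -0.003, -3.054]
ft_force: [-5.8, -0.2, 2.3]
finger_gap: 0.0344
```

Emit:
play_rows(turn=[[0, 0, 0], [0, 0, 0], [0, 0, 0], [0, 0, 0], [0, 0, 0], [0, 0, 0], [0, 0, 0], [0, 0, 0]], slide=[[1, 0, 0], [0, 0, 0], [0, 0, 0], [0, 0, 0], [0, 0, -10], [0, 0, -20], [0, 0, -20], [0, 0, 0]], grip=[0.8, 0.47, 0.47, 0.47, 0.47, 0.47, 0.47, 1.0])

```text
t: 17.15
tool_pos: [0.5438, 0.2445, 0.0701]
tool_rot: [3.141, 0.006, -3.054]
ft_force: [-0.2, -0.4, -0.2]
finger_gap: 0.0345
```

Emit:
play_rows(turn=[[0, 0, 0], [0, 0, 0], [0, 0, 0], [0, 0, 0], [0, 0, 0], [0, 0, 0]], slide=[[0, -20, 0], [0, -24, 0], [0, 0, 0], [0, 0, 0], [0, 0, 0], [0, 0, 0]], grip=[1, 1, 1, 1, 1, 1])

```text
t: 17.65
tool_pos: [0.545, 0.2007, 0.065]
tool_rot: [3.141, 0.0, -3.054]
ft_force: [0.3, -0.7, 0.1]
finger_gap: -0.0
```

```bash
python3 - <<'E'
from h import *
from rig import optics
c=optics.camera('side');cv2.imwrite('pics/rel2.png',cv2.resize(c['img'][130:220,260:380,::-1],None,fx=5,fy=5,interpolation=cv2.INTER_CUBIC))
go(.541,.20,.010,185); blobs(c,.0225,.034,(280,360,140,200))
E
```

```text
t 17.70 pos [0.5449 0.2007 0.0649] rot [ 1.7999e+02  1.0000e-02 -1.7497e+02] gap -0.0000 F [-0.7 -0.3 -0.2]
turn [0.0002 0.0002 0.0006] slide [ 4.  -0.4 54.9]
[297, 153, 30, 13, 209] rect [508.5, 309.2, 82.8, 39.5, 4.7] z [0.023  0.025  0.0277]
[321, 168, 15, 9, 90] rect [540.6, 240.5, 38.3, 34.8, 89.5] z [0.0229 0.0253 0.0282]
```

View pics/rel2.png

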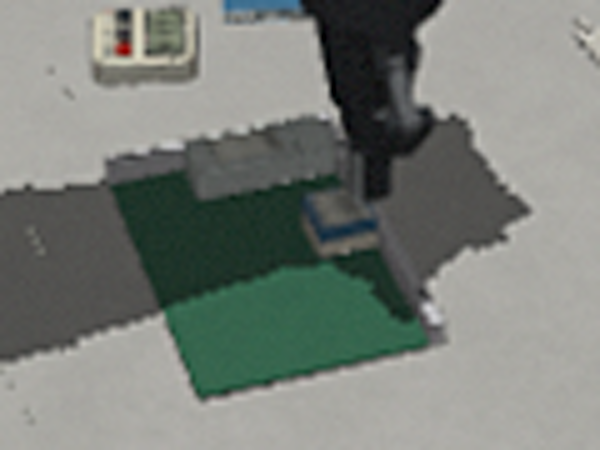

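The box is flat on the board at the far fence, at crop (340,222), and the mailer is still home at (260,160). The fingers are to the right of the box, so I lower them and push it left.

Emit:
play_rows(turn=[[0, 0, 0], [0, 0, 0], [0, 0, 0], [0, 0, 0], [0, 0, 0], [0, 0, 0], [0, 0, 0], [0, 0, 0]], slide=[[4, 0, 25], [0, 0, 20], [0, 0, 10], [0, 0, 0], [0, 5, 0], [0, 5, 0], [0, 5, 0], [0, 5, 0]], grip=[1, 1, 1, 1, 1, 1, 1, 1])

```text
t: 18.37
tool_pos: [0.5401, 0.2205, 0.0111]
tool_rot: [3.141, 0.002, -3.054]
ft_force: [0.5, -1.2, -0.3]
finger_gap: -0.0001
```

Emit:
play_rows(turn=[[0, 0, 0], [0, 0, 0], [0, 0, 0], [0, 0, 0], [0, 0, 0], [0, 0, 0]], slide=[[0, 4, 0], [0, 4, 0], [0, 4, 0], [0, 4, 0], [0, 2, 0], [0, 0, 0]], grip=[1, 1, 1, 1, 1, 1])

```text
t: 18.87
tool_pos: [0.5376, 0.2381, 0.0098]
tool_rot: [3.141, -0.0, -3.054]
ft_force: [0.8, -0.3, -0.7]
finger_gap: 0.0003
```

Emit:
play_rows(turn=[[0, 0, 0], [0, 0, 0], [0, 0, 0]], slide=[[0, 2, 0], [0, 1, 0], [0, 0, 0]], grip=[1, 1, 1])

```text
t: 19.12
tool_pos: [0.5374, 0.2407, 0.0098]
tool_rot: [3.141, -0.0, -3.054]
ft_force: [0.8, 0.6, -0.3]
finger_gap: 0.0001
```

Emit:
play_rows(turn=[[0, 0, 0], [0, 0, 0], [0, 0, 0], [0, 0, 0]], slide=[[0, 2, 0], [0, 2, 0], [0, 2, 0], [0, 0, 0]], grip=[1, 1, 1, 1])

```text
t: 19.45
tool_pos: [0.5369, 0.2469, 0.0098]
tool_rot: [3.141, 0.0, -3.054]
ft_force: [-0.0, -0.2, 1.1]
finger_gap: -0.0001
```

Emit:
play_rows(turn=[[0, 0, 0], [0, 0, 0], [0, 0, 0]], slide=[[0, 1, 0], [0, 1, 0], [0, 0, 0]], grip=[1, 1, 1])

```text
t: 19.7
tool_pos: [0.5367, 0.2487, 0.0098]
tool_rot: [3.141, 0.0, -3.054]
ft_force: [0.3, -0.2, 0.0]
finger_gap: 0.0002
```

Emit:
play_rows(turn=[[0, 0, 0], [0, 0, 0], [0, 0, 0]], slide=[[0, 1, 0], [0, 0.5, 0], [0, 0, 0]], grip=[1, 1, 1])

```text
t: 19.95
tool_pos: [0.5367, 0.2495, 0.0098]
tool_rot: [-3.14, -0.0, -3.055]
ft_force: [0.1, -4.1, 0.6]
finger_gap: -0.0003
```

Contact, at the predicted place. I back off, raise the arm and move clear to check.

Emit:
play_rows(turn=[[0, 0, 0], [0, 0, 0], [0, 0, 0], [0, 0, 0], [0, 0, 0], [0, 0, 0], [0, 0, 0], [0, 0, 0]], slide=[[0, -6, 0], [0, -4, 0], [0, 0, -40], [0, 0, -40], [0, -38, -15], [0, -40, 0], [0, -40, 0], [0, -40, 0]], grip=[1, 1, 1, 1, 1, 1, 1, 1])

```text
t: 20.62
tool_pos: [0.5515, 0.0812, 0.1055]
tool_rot: [3.141, 0.002, -3.054]
ft_force: [0.5, 1.1, 0.4]
finger_gap: 0.0
```

Emit:
play_rows(turn=[[0, 0, 0], [0, 0, 0], [0, 0, 0], [0, 0, 0], [0, 0, 0]], slide=[[0, -40, 0], [0, -40, 0], [0, -40, 0], [0, 0, 0], [0, 0, 0]], grip=[1, 1, 1, 1, 1])

```text
t: 21.03
tool_pos: [0.5617, -0.0391, 0.1048]
tool_rot: [3.141, 0.0, -3.058]
ft_force: [-0.2, 0.6, 0.2]
finger_gap: 0.0002
```

```bash
python3 - <<'E'
from h import *
from rig import optics,r
c=optics.camera('top');cv2.imwrite('pics/end.png',cv2.resize(c['img'][150:240,175:335,::-1],None,fx=5,fy=5,interpolation=cv2.INTER_CUBIC))
blobs(c,.0225,.034,(225,320,160,225)); blobs(c,.011,.03,(175,225,190,235))
c2=optics.camera('side');blobs(c2,.0225,.034,(280,360,140,200)); blobs(c2,.007,.03,(300,420,230,345))
print(r.sense()['dq'].round(3))
E
```

```text
[237, 176, 26, 34, 512] rect [509.0, 297.5, 87.5, 67.3, 0.5] z [0.0227 0.025  0.0279]
[180, 199, 26, 27, 543] rect [463.0, 451.8, 65.1, 62.0, -9.1] z [0.0129 0.0169 0.0205]
[297, 153, 34, 17, 300] rect [509.6, 291.0, 84.1, 73.5, 4.2] z [0.0229 0.0251 0.0274]
[309, 247, 24, 20, 382] rect [453.2, -43.5, 55.4, 54.6, 71.6] z [0.0097 0.0139 0.0164]
[399, 292, 11, 21, 193] rect [597.6, -207.1, 50.8, 20.6, 73.0] z [0.0085 0.0113 0.0138]
[358, 298, 16, 15, 157] rect [514.7, -197.2, 28.5, 26.0, 55.7] z [0.0089 0.0151 0.0174]
[300, 318, 7, 15, 65] rect [377.5, -213.3, 28.3, 12.3, 78.3] z [0.0092 0.0149 0.0172]
[ 0.027 -0.002 -0.003  0.001 -0.003 -0.001]
```

View pics/end.png

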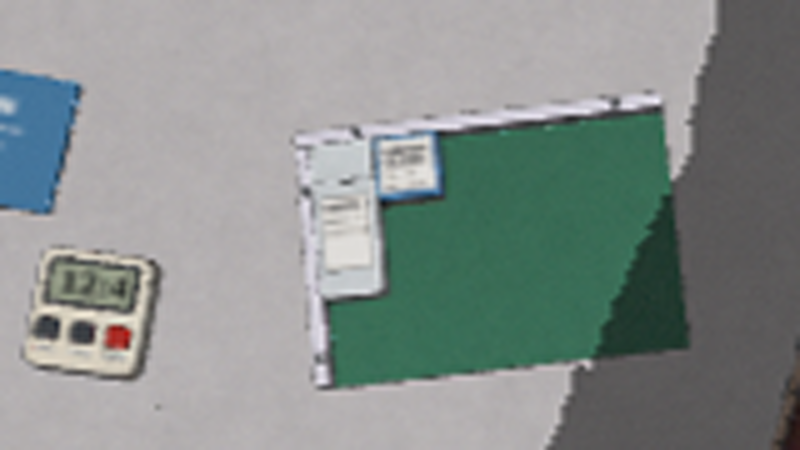

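The mailer, at crop (345,220), is in the corner against both fences. The box, at (408,165), is against the far fence and the mailer, and everything is square and flat. The timer, dish and eraser have not moved.

```bash
python3 -c "
from rig import sign_off
print(sign_off())"
```

```text
the job is handed in; nothing more can be done
None
```

The job is done and handed in at about 21 s of the 70 s allowed; sign-off reports no verdict.

**Mailer:** I picked it up, set it on the board and pushed it to the far fence, where contact read about 14 N. I then released it and pushed it to the left fence with the fingers shut, with contact at about 5 N. A picture showed it home and released before I touched the cover-glass box.

**Cover-glass box:** I chose the 35 mm box; the two look-alikes measured about 26 mm. I set it at the far fence (about 6 N contact), released it and pushed it against the mailer (about 4 N contact, where I had predicted it).

**Last checks:**
- The final picture shows both pieces flat, square and touching as asked. Their tops are at about 25 mm, where 26 mm was expected, which is within the camera's error. The arm is well clear of them.
- The timer, Petri dish and eraser measured within about 1 mm of where they started.
- **Disagreement:** in the last top-camera reading the two pieces merged into one outline, so its angle of 0.5° does not measure either piece. The side camera gave 4.2° for the same merged outline, against the board's 5°. Earlier, with the mailer alone, the two cameras gave 5.6° and 5.0°.
- **Camera offset:** the side and top cameras also differed by about 3 to 6 mm in y throughout.

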